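Draw out a sprung gauge tray with a pull hook

TASK

Take the pull hook from its stand, put its toe down through the finger hole in the tongue of the gauge tray, and draw the tray out gently until it rests on its hidden hold-open catch, so that it stays out by itself. Pull only with the hook, never hard against the end stop (18 N at most), then unhook and stand the hook back fully seated in its stand. Leave the ring, the bush and the gauge block where they are.

Things in the scene. Friction and masses are not known exactly. Their poses are not given: they have to be found in the camera images.
- housing: Low grey sheet-steel drawer housing fixed to the table, 130 (x) x 90 (y) x 46 mm (z), foot flanges to 108 mm along y. Origin: centre of its underside. Its own -x is the front, out of which the tray slides; z up. The force between the hook and housing or tray must never pass 18 N.
- tray (a joint): How far the aluminium tray is out along the housing's own -x (m), 0 = shut. A spring (2 to 3.5 N) draws it shut unless it rests on a hidden catch, set anew each time: at rest there it reads somewhere in 0.043 to 0.091. Passing the catch takes 7 to 10 N in all; a hard stop follows 3 mm past the rest: pull slowly (12 mm/s) until the pull passes 12 N, ease off. A push in of 3 N can unlatch it.
- finger_hole (a point): Centre of the mouth of the 20 mm round hole through the flat tongue on the tray's front; moves with the tray, axes as the housing's. Tongue 42 x 42 x 5 mm, upper side 30 mm above the table, free below. The hole's centre is 21 mm from the tongue's outer edge and 21 mm from the tray's front panel; with the tray shut, 90 mm from the housing's origin.
- hook: Loose upright pull hook, 0.12 kg. Origin: on the axis of the 6 mm round steel shank, at its lowest point; z up the shank. Its toe, 6 mm thick, points to its own -x and ends 12 mm from the axis. Collar plate 36 (x) x 24 (y) mm from z = 48 to 53 mm, then a neck 10 mm thick, then the handle.
- handle (a point): Centre of the hook's black T handle, 75 mm above the hook's origin: 14 (x) x 50 (y) x 26 (z) mm. Grip it from above across the 14 mm, fingers on its +x and -x faces, firmly (80 N or more), or it turns in the grip.
- toe (a point): End of the hook's toe, 12 mm to its -x from the shank's axis and 3 mm above its lowest point. Turn the toe the way of the housing's -x. The hook passes the hole when its shank's axis is 4.5 mm from the hole's centre towards the housing; lower its foot to about 10 mm above the table, then draw outward: the shank bears on the hole's outer edge, the toe under the lip.
- stand: Aluminium stand fixed to the table, block 60 (x) x 44 (y) x 56 mm (z) on an 84 x 56 x 5 mm foot plate. Origin: centre of its underside. The hook hangs in its slot with the collar plate lying on the stand's top, axes parallel to the stand's, shank on the stand's z axis, hook origin 8 mm above the table.
- slot (a point): Point on the stand's top, 56 mm above the table, where the hook's shank axis belongs. The slot, 51 mm deep, reaches 15.5 mm to the stand's -x and 6.5 mm to its +x of this point, and 6 mm to each side along y; its rim has a small chamfer.
- ring_gauge: Loose steel setting ring, 52 mm diameter, 16 mm high; leave it alone. Origin: centre of its underside.
- bush_brass: Loose flanged brass bush, 33 mm diameter, 27 mm high; leave it alone. Origin: centre of its underside.
- gauge_block_a: Loose steel gauge block 9 x 35 x 30 mm standing on edge; leave it alone. Origin: centre of its underside.
Not all that is in view belongs to the job. Leave any orange or red look-alike of the hook alone.

How it is judged:
On the way, in this order (a step that is already met when the one before it is completed fails the run):
1. the hook's toe is through the finger hole (horizontal distance between hook and finger_hole below 0.012 m and z of hook in the frame of finger_hole below -0.012 m), for 0.1 s.
2. the tray is drawn out at least 40 mm with the hook in the finger hole (value of joint tray above 0.04 m and horizontal distance between hook and finger_hole below 0.025 m and z of hook in the frame of finger_hole below -0.008 m), for 0.1 s.
At the end, for the whole second after the job is handed in: The tray rests on its catch, at least 40 mm out and still, with nothing holding it; the hook hangs upright (within 0.1 rad) in its stand with its collar down on the stand's top (within 3 mm); ring, bush and gauge block are within 10 mm of where they stood (value of joint tray above 0.04 m and velocity of joint tray between -0.005 and 0.005 m/s and distance between hook and stand below 0.016 m and z of hook in the frame of stand below 0.011 m and angle between hook's own z axis and vertical below 0.1 rad and linear speed of hook below 0.02 m/s and distance of each of ring_gauge, bush_brass, gauge_block_a from where it was at the start of the episode below 0.01 m); the robot touches nothing.
It fails at once if the hook loads the tray or housing with more than 18 N (contact force between hook and housing above 18 N).
It fails at once if the robot itself pushes or pulls the tray or housing instead of using the hook (contact force between any of the fingers, the arm and housing above 1.5 N).
It fails at once if a bystander is pushed away (distance of any of ring_gauge, bush_brass, gauge_block_a from where it was at the start of the episode above 0.03 m).
It also fails if it takes over 72 s, if anything falls off the work surface, if the arm or the gripper's body presses on something with over 40 N, if the wrist force passes 120 N, or if a joint passes its speed limit or range.

ROBOT

A 7-joint arm with a two-finger parallel gripper is mounted at the origin on a cart in front of the work surface, level with it; the furniture and walls round the work are solid. World frame = base frame: x ahead of the robot, y to its left, z up, the work surface at z = 0. Lengths are in m, angles in rad, forces in N, time in s.
With the tool pointing down it reaches from about 0.35 to 0.9 m from the base axis. Payload 8.1 kg.
Tool frame: the origin (TCP) lies midway between the tips of the shut fingers; the grasp point (between the pads) lies arm.grasp_offset behind it (arm.grasp_offset is the distance from the TCP to the grasp point, in m); z points along the fingers, y is the line along which they close (so a half turn about z gives the same grasp; the last joint's range is limited). The gripper opens to 92 mm and grips with 3 to 60 N. Pads are 19 mm wide; open, the fingers measure 130 mm over their backs; the gripper's body (75 mm by 190 mm) begins 47 mm behind the grasp point.
Start: joints at [0.999, 0.434, 0.025, 1.573, -0.012, 1.134, -0.075], TCP at [0.282, -0.558, 0.227] pointing down, gripper open.
Joint ranges: [-2.62, 2.62], [-0.44, 2.09], [-1.27, 1.32], [0.08, 2.57], [-1.32, 4.46], [0.12, 2], [-2.74, 2.74]. Speed limits (rad/s): [2.22, 2.22, 3.01, 3.01, 3.14, 3.14, 3.14].

INTERFACE

Orientations are given as a rotation vector (axis times angle).
In Python, from cell import observe, imaging, arm gives the robot as it stands.
- The arm moves only by the tool apply_moves, never from a script. Its argument "commands" is a list of rows, each a list of 5 numbers: the opening in per cent of the stroke, from 0 (shut) to 100 (fully open), then the shift along the world's x, y, z in units of 0.06 m (1.0 is 0.06 m), then the turn about the world's z in units of 0.5 rad (1.0 is 0.5 rad). A call has 1 to 12 rows; each row shifts and turns the commanded pose from where the row before left it; what a row does not reach is not made up. A row lasts 1/8 s, in which the tool goes at most 62.5 mm and 10.7 degrees, less where a joint would pass 70% of its speed; a pose out of reach is approached as far as the arm can. A call with a number of a shift or a turn outside -1 to 1 is refused whole. A call with a gripper value outside its range is refused whole. The fingers move at their own pace and stop on an object; "newtons" is the grip in N (left out, the last holds). Time passes only in rows, so rows that do not move let the fingers close. It gives the time, the measured TCP pose, the force, the opening and the grip force at its end, in the units of the state.
- observe(): the state, without advancing time (a new reading comes with each control period).
- imaging.get_image(name): name is "side" or "top" or "wrist"; returns (picture, depth): 400x640x3 uint8, red, green, blue; 400x640 float32, m along the optical axis (not along the pixel's ray), 0 where there is no reading.
- imaging.camera_params(name): a dict with "camera_matrix" (3x3 intrinsics, pixels), "dist" ([k1, k2, p1, p2, k3] as OpenCV has them; the pictures are not rectified), "origin" and "rotation" of the camera in the world; the wrist camera has in their place "tool_from_camera" (4x4, takes a point from camera to tool coordinates, whose origin is the TCP and whose axes are the flange's). Camera axes: x right, y up, looking along -z (the intrinsics and any distortion apply to the point x, -y, -z); pixel columns grow to the right and rows downward; lengths in m; the calibration is good to about 2 mm. A picture is of the moment at which its call begins: read the wrist's pose just before it. camera_params takes no time and is no camera call.
- arm.sign_off(): hands the job in; it is judged then, once.
The state is a dict: "clock": time; "joints": joint angles; "dq": joint speeds; "joint_efforts": joint torques, N m; "position": TCP position; "ee_rot": TCP orientation; "force": force on the tool from outside, world axes, zero at the start; "ft_torque": the same for the moment, N m; "width": opening from 0.0 (shut) to 1.0 (fully open); "gripper_force": force on a finger pad.
Only numpy, scipy, OpenCV 4.12 (cv2) and the standard library are available. Lean on these libraries where they do the work, as an engineer would, in place of code of your own. Each camera call takes 0.05 s, during which the arm holds its last target. There are 200 camera calls.

## Working session

There is one attempt and no reset: what is moved stays moved. The work goes in short steps, Python scripts to look and compute and a tool call to move; the robot and the scene stay as the last step left them, time stands still between calls to the robot, and variables do not carry over. Pictures are saved under pics/ and viewed, at most 10 in all, crops included, and the job is handed in when it is done.

Besides the shell and the picture viewer there is one more tool, called after "Call:" as name([rows], argument=value, ...), one row to a line, values as JSON. apply_moves: Moves the arm, as the interface text tells. Its arguments: {"type":"object","properties":{"commands":{"type":"array"},"newtons":{"type":"number"}},"required":["commands"]}

```bash
mkdir -p pics; cat > h.py <<'E'
import numpy as np, cv2
from cell import observe, imaging, arm
from scipy.spatial.transform import Rotation as R
def snap(n,s=None):
    st=observe(); im,d=imaging.get_image(n); p=imaging.camera_params(n)
    if n=='wrist':
        T=np.array(p['tool_from_camera']); Rt=R.from_rotvec(st['ee_rot']).as_matrix()
        o=Rt@T[:3,3]+st['position']; Rc=Rt@T[:3,:3]
    else: o=np.array(p['origin']); Rc=np.array(p['rotation'])
    np.savez(f'{s or n}.npz',im=im,d=d,K=p['camera_matrix'],dist=p['dist'],o=o,Rc=Rc)
    cv2.imwrite(f'pics/{s or n}.png',im[:,:,::-1]); return im,d
def load(s): return dict(np.load(s+'.npz'))
def ray(c,u,v):
    q=cv2.undistortPoints(np.array([[[u,v]]],float),c['K'],c['dist'])[0,0]
    return c['Rc']@np.array([q[0],-q[1],-1])
def atz(c,u,v,z):
    r=ray(c,u,v); return c['o']+r*(z-c['o'][2])/r[2]
def atd(c,u,v):
    return c['o']+ray(c,u,v)*c['d'][int(v),int(u)]
def cloud(c):
    h,w=c['d'].shape; vv,uu=np.mgrid[:h,:w]
    q=cv2.undistortPoints(np.stack([uu,vv],-1).reshape(-1,1,2).astype(float),c['K'],c['dist'])[:,0]
    r=np.c_[q[:,0],-q[:,1],-np.ones(len(q))]@c['Rc'].T
    return (c['o']+r*c['d'].reshape(-1,1)).reshape(h,w,3)
E
python3 - <<'E'
from h import *
st=observe(); print({k:np.round(v,3) for k,v in st.items()}, arm.grasp_offset)
for n in('top','side'):
    snap(n)
    c=load(n);print(n,c['o'],c['Rc'],c['K'])
E
```

```text
{'clock': np.float64(0.0), 'joints': array([ 0.999,  0.435,  0.025,  1.574, -0.012,  1.134, -0.075]), 'dq': array([ 0.002,  0.001, -0.001, -0.002, -0.   ,  0.001, -0.001]), 'joint_efforts': array([ 0.0000e+00, -6.6784e+01,  9.8600e-01, -3.1446e+01, -6.0000e-02,
        4.3000e-02,  0.0000e+00]), 'position': array([ 0.282, -0.557,  0.226]), 'ee_rot': array([-3.054e+00, -7.290e-01,  1.000e-03]), 'force': array([-0.318, -0.042,  0.328]), 'ft_torque': array([0.01 , 0.012, 0.058]), 'gripper_force': np.float64(0.0), 'width': np.float64(0.998)} 0.0188
top [0.43313699 0.0103308  0.98260575] [ 0.07854897 -0.08757602 -1.54252668] [[449.09548369   0.         313.48668302]
 [  0.         449.09548369 197.05387782]
 [  0.           0.           1.        ]]
side [0.14792881 0.61629188 0.64182262] [ 0.34310777 -1.13184656 -2.38152992] [[382.74009916   0.         326.38261337]
 [  0.         382.74009916 203.45749787]
 [  0.           0.           1.        ]]
```

View pics/top.png

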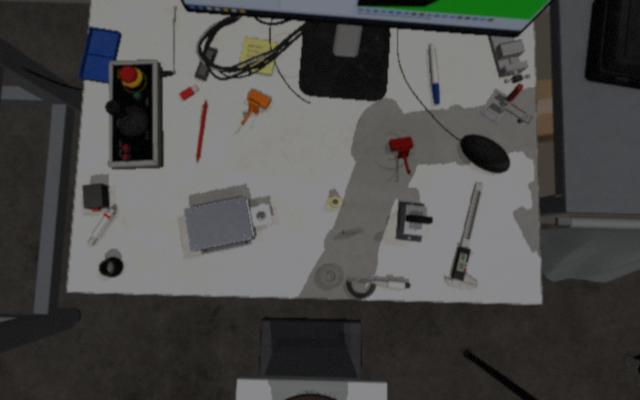

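View pics/side.png

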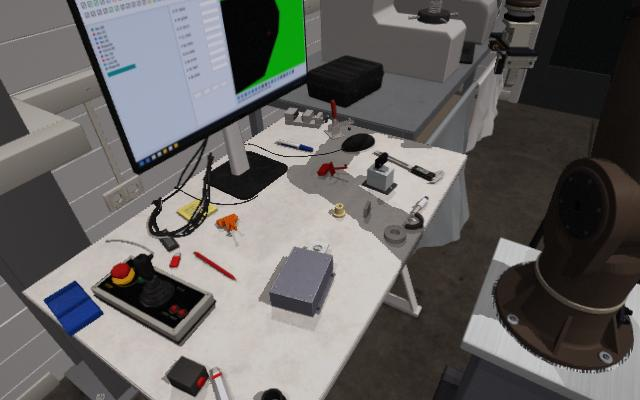

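```bash
sed -i "s/Rc=np.array(p\['rotation'\])/Rc=R.from_rotvec(np.ravel(p['rotation'])).as_matrix()/" h.py
python3 - <<'E'
from h import *
for n in('top','side'):snap(n)
c=load('top'); im=c['im'][:,:,::-1]
a=cv2.resize(im[185:260,170:290],None,fx=6.6,fy=6.6,interpolation=cv2.INTER_CUBIC)
b=cv2.resize(im[185:260,330:450],None,fx=6.6,fy=6.6,interpolation=cv2.INTER_CUBIC)
cv2.imwrite('pics/crop1.png',cv2.resize(np.vstack([a,b]),(480,600)))
P=cloud(c)
for u,v in[(220,223),(262,213),(252,213),(412,235),(420,219),(405,219),(360,180)]:print(u,v,P[v,u].round(4))
# housing top
m=(abs(P[:,:,2]-.046)<.006);m[:, :180]=0;m[:,255:]=0;m[:190]=0;m[252:]=0
q=P[m][:,:2].astype(np.float32);print('housing',len(q),cv2.minAreaRect(q))
m=(P[:,:,2]>.048)&(P[:,:,2]<.07);m[:, :385]=0;m[:,440:]=0;m[:195]=0;m[245:]=0
q=P[m][:,:2].astype(np.float32);print('stand',len(q),cv2.minAreaRect(q))
m=(P[:,:,2]>.075)&(P[:,:,2]<.12);m[:, :385]=0;m[:,440:]=0;m[:195]=0;m[245:]=0
q=P[m];print('handle',len(q),cv2.minAreaRect(q[:,:2].astype(np.float32)),q[:,2].mean())
E
```

```text
220 223 [0.4734 0.1992 0.0465]
262 213 [ 0.4998  0.118  -0.001 ]
252 213 [0.4971 0.1357 0.0306]
412 235 [ 0.4598 -0.2058  0.0239]
420 219 [ 0.4898 -0.2056  0.0946]
405 219 [ 0.4904 -0.1806  0.0721]
360 180 [ 0.579  -0.0961 -0.003 ]
housing 2705 ((0.4723477363586426, 0.2029418647289276), (0.09015023708343506, 0.13385818898677826), 13.100173950195312)
stand 479 ((0.48987656831741333, -0.20527367293834686), (0.044534649699926376, 0.060245074331760406), 85.08605194091797)
handle 200 ((0.48986560106277466, -0.20500841736793518), (0.0504726879298687, 0.014220216311514378), 85.12306213378906) 0.09303627208525007
```

View pics/crop1.png

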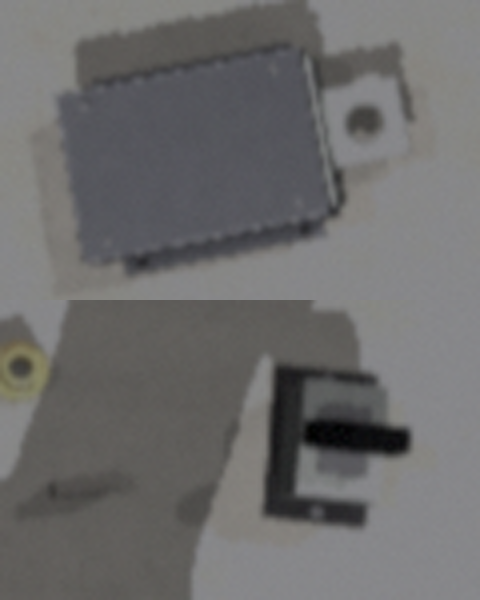

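```bash
python3 - <<'E'
from h import *
st=observe();M=R.from_rotvec(st['ee_rot']).as_matrix();print(M.round(3),np.degrees(np.arctan2(M[1,1],M[0,1])))
c=load('top');print(atz(c,261.25,215.5,.03))
P=cloud(c);m=(abs(P[:,:,2]-.03)<.006);m[:,:248]=0;m[:,285:]=0;m[:195]=0;m[235:]=0
q=P[m][:,:2].astype(np.float32);print(len(q),cv2.minAreaRect(q))
E
```

```text
[[ 0.892  0.452 -0.   ]
 [ 0.452 -0.892  0.001]
 [-0.    -0.001 -1.   ]] -63.14493782592867
[0.49235192 0.11594457 0.03      ]
353 ((0.49354904890060425, 0.11756094545125961), (0.07402808964252472, 0.04270785301923752), 12.998867988586426)
```

Call:
apply_moves([
  [100,0.385,0.652,0,0.226],
  [100,0.385,0.652,0,0.226],
  [100,0.385,0.652,0,0.226],
  [100,0.385,0.652,0,0.226],
  [100,0.385,0.652,0,0.226],
  [100,0.385,0.652,0,0.226],
  [100,0.385,0.652,0,0.226],
  [100,0.385,0.652,0,0.226],
  [100,0.385,0.652,0,0.226],
  [100,0,0,0,0],
  [100,0,0,0,0],
], newtons=60)

```text
clock: 1.58
position: [0.4899, -0.2061, 0.2265]
ee_rot: [-2.315, -2.124, 0.001]
force: [0.4, 0.0, 0.1]
width: 0.998
gripper_force: 0.0
```

```bash
python3 - <<'E'
from h import *
st=observe();M=R.from_rotvec(st['ee_rot']).as_matrix();print(st['position'],np.degrees(np.arctan2(M[1,1],M[0,1])),st['joints'].round(2) if hasattr(st['joints'],'round') else st['joints'])
snap('wrist','w1');c=load('w1');P=cloud(c);print(c['o'])
for lo,hi in((.085,.105),(.05,.066),(.05,.058)):
    m=(P[:,:,2]>lo)&(P[:,:,2]<hi)&(np.hypot(P[:,:,0]-.49,P[:,:,1]+.205)<.06)
    q=P[m];print(len(q),cv2.minAreaRect(q[:,:2].astype(np.float32)),np.median(q[:,2]))
E
```

```text
[ 0.48986899 -0.20609766  0.22654989] -4.931792364716188 [ 0.56  0.31 -0.34  1.78  0.12  1.07  0.1 ]
[ 0.49478595 -0.14160338  0.38451644]
819 ((0.489132821559906, -0.20591986179351807), (0.05013075843453407, 0.013677582144737244), 85.20143127441406) 0.0958035854329386
1887 ((0.4895230233669281, -0.20584793388843536), (0.043727707117795944, 0.05990738794207573), 85.01388549804688) 0.05647614358263647
1394 ((0.4895230233669281, -0.20584793388843536), (0.043727707117795944, 0.05990738794207573), 85.01388549804688) 0.05610052259667389
```

View pics/w1.png

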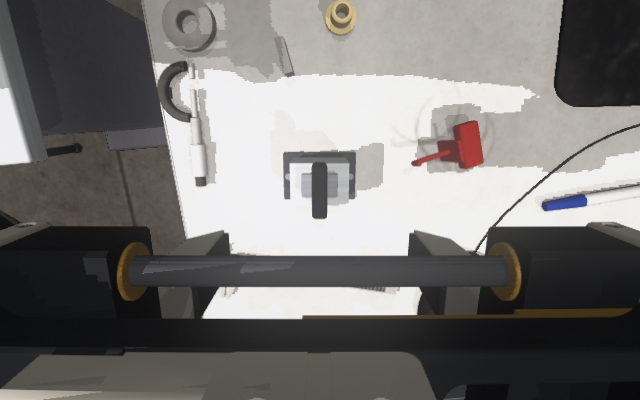

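The picture shows the black T handle at (319,190) on the grey stand. The red look-alike lies at (465,145) and the orange one is out of view. The black one is the hook, and the tool is aligned over it, so I descend and grip.

Call:
apply_moves([
  [100,0,0,-0.6,0],
  [100,0,0,-0.6,0],
  [100,0,0,-0.6,0],
  [100,0,0,-0.5,0],
  [100,0,0,-0.34,0],
  [100,0,0,0,0],
  [0,0,0,0,0],
  [0,0,0,0,0],
  [0,0,0,0,0],
  [0,0,0,0,0],
], newtons=60)

```text
clock: 2.88
position: [0.4905, -0.2056, 0.0688]
ee_rot: [2.313, 2.124, 0.0]
force: [0.3, 0.2, -0.4]
width: 0.616
gripper_force: 0.0
```

Call:
apply_moves([
  [0,0,0,0,0],
  [0,0,0,0,0],
  [0,0,0,0,0],
  [0,0,0,0,0],
  [0,0,0,0,0],
  [0,0,0,0,0],
  [0,0,0,0,0],
  [0,0,0,0,0],
], newtons=80)

```text
clock: 3.88
position: [0.4902, -0.2055, 0.0683]
ee_rot: [-2.314, -2.125, 0.0]
force: [0.7, -0.5, -1.0]
width: 0.145
gripper_force: 60.0
```

Call:
apply_moves([
  [0,0,0,0.2,0],
  [0,0,0,0.3,0],
  [0,0,0,0.3,0],
  [0,0,0,0.3,0],
  [0,0,0,0.3,0],
  [0,0,0,0,0],
  [0,0,0,0,0],
])

```text
clock: 4.75
position: [0.4899, -0.2055, 0.1521]
ee_rot: [-2.314, -2.125, 0.0]
force: [0.2, 0.6, -1.4]
width: 0.148
gripper_force: 60.0
```

```bash
python3 - <<'E'
from h import *
snap('side','s2');snap('top','t2')
a=cv2.resize(load('s2')['im'][110:210,330:430,::-1],(590,590),interpolation=cv2.INTER_CUBIC)
cv2.imwrite('pics/s2c.png',a)
E
```

```text
(no output)
```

View pics/s2c.png

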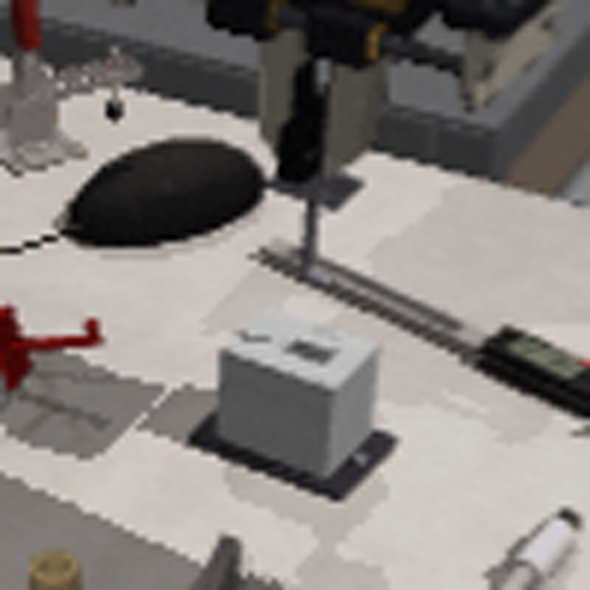

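```bash
python3 - <<'E'
from h import *
c=load('s2')
def px(p):
    q=(np.array(p)-c['o'])@c['Rc']; q=q*[1,-1,-1]
    return cv2.projectPoints(q.reshape(1,1,3),np.zeros(3),np.zeros(3),c['K'],c['dist'])[0].ravel()
cr=lambda p:((px(p)-[330,110])*5.9).round()
a=np.radians(-4.9);X=np.array([np.cos(a),np.sin(a),0]);s=np.array([.4895,-.2057,0])
for d in(-.0155,-.0065,.0065,.0155):print('slot',d,cr(s+X*d+[0,0,.056]))
h=np.array([.4899,-.2055,.092])
for d in(-.012,0,.012):print('toe',d,cr(h+X*d+[0,0,.003]))
print([cr(s+X*d+np.array([0,e,.056])) for d in(-.03,.03) for e in(-.022,.022)])
b=cv2.resize(c['im'][150:175,365:400,::-1],(700,500),interpolation=cv2.INTER_NEAREST)
b2=cv2.resize(c['im'][140:180,360:410,::-1],(750,600),interpolation=cv2.INTER_CUBIC)
cv2.imwrite('pics/s2d.png',b2)
E
```

```text
slot -0.0155 [323. 352.]
slot -0.0065 [306. 346.]
slot 0.0065 [282. 338.]
slot 0.0155 [265. 331.]
toe -0.012 [322. 278.]
toe 0 [299. 270.]
toe 0.012 [276. 262.]
[array([370., 339.]), array([331., 386.]), array([259., 300.]), array([218., 344.])]
```

View pics/s2d.png

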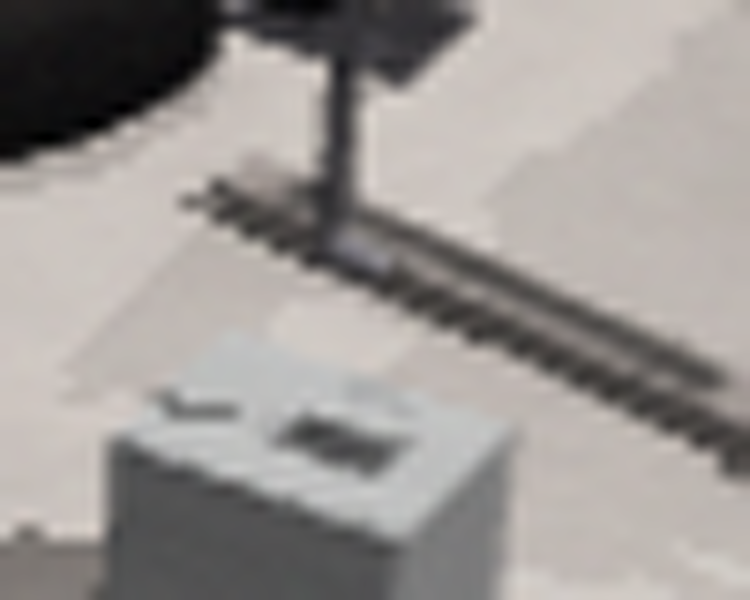

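Call:
apply_moves([
  [0,0,0.452,0,0.314],
  [0,0,0.452,0,0.314],
  [0,0,0.452,0,0.314],
  [0,0,0.452,0,0.314],
  [0,0,0.452,0,0.314],
  [0,0,0.452,0,0.314],
  [0,0,0.452,0,0.314],
  [0,0,0.452,0,0.314],
  [0,0,0.452,0,0.314],
  [0,0,0.452,0,0.314],
  [0,0,0.452,0,0.314],
  [0,0.027,0.452,0,0.314],
])

```text
clock: 6.35
position: [0.4914, 0.1206, 0.1517]
ee_rot: [0.365, -3.119, -0.0]
force: [-0.1, 0.6, -1.2]
width: 0.148
gripper_force: 60.0
```

Call:
apply_moves([
  [0,0,0,0,0],
  [0,0,0,0,0],
  [0,0,0,0,0],
])

```text
clock: 6.72
position: [0.4918, 0.1188, 0.152]
ee_rot: [0.354, -3.121, 0.001]
force: [0.8, -0.0, -0.9]
width: 0.149
gripper_force: 60.0
```

```bash
python3 - <<'E'
from h import *
st=observe();M=R.from_rotvec(st['ee_rot']).as_matrix();print(st['position'],np.degrees(np.arctan2(M[1,1],M[0,1])),np.round(st['joints'],2),st['force'])
snap('wrist','w3');c=load('w3');P=cloud(c);print(c['o'])
for lo,hi,ce in((.040,.052,(.472,.203)),(.025,.036,(.4925,.116))):
    m=(P[:,:,2]>lo)&(P[:,:,2]<hi)&(np.hypot(P[:,:,0]-ce[0],P[:,:,1]-ce[1])<.09)
    q=P[m];print(len(q),cv2.minAreaRect(q[:,:2].astype(np.float32)),np.median(q[:,2]))
cv2.imwrite('pics/w3.png',cv2.resize(c['im'][:,:,::-1],(800,500)))
E
```

```text
[0.49184222 0.11876021 0.15202594] 102.92806687747004 [ 0.29  0.46 -0.84  1.9   0.42  0.96  1.05] [ 0.8002508  -0.00229883 -0.85428047]
[0.42759901 0.10377158 0.31006549]
13369 ((0.47146815061569214, 0.20275914669036865), (0.08895105868577957, 0.1343194842338562), 12.733553886413574) 0.046055412465830725
1609 ((0.4745776057243347, 0.1413070559501648), (0.06622310727834702, 0.09750375151634216), 13.098068237304688) 0.030060600150495387
```

View pics/w3.png

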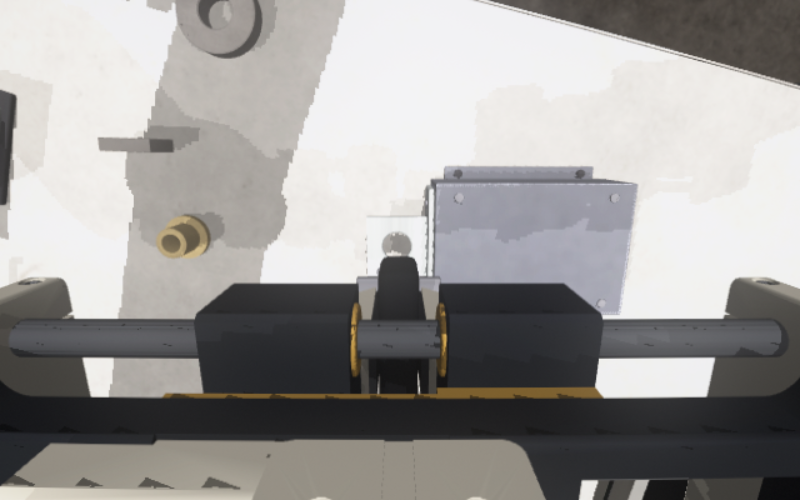

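```bash
python3 - <<'E'
from h import *
c=load('w3')
im=c['im'][168:220,285:350,::-1]
cv2.imwrite('pics/w3c.png',cv2.resize(im,(750,600),interpolation=cv2.INTER_CUBIC))
print(atz(c,317.6,196,.03))
P=cloud(c)
# tongue rect edges: top-z points in tongue region only
Xh=np.array([-.2225,.975]);Yh=np.array([-.975,-.2225])
hc=np.array([.4925,.1157])
m=abs(P[:,:,2]-.03)<.004
d=P[:,:,:2]-hc; x=d@Xh;y=d@Yh
k=m&(abs(x)<.03)&(abs(y)<.03)
print(np.percentile(x[k],[1,99]),np.percentile(y[k],[1,99]))
k=(P[:,:,2]<.024)&(np.hypot(x,y)<.014)
print(k.sum(),x[k].min(),x[k].max(),y[k].min(),y[k].max())
E
```

```text
[0.49113349 0.11724225 0.03      ]
[-0.01948103  0.02233815] [-0.02020681  0.02087293]
314 -0.009556188639040786 0.011777938739424591 -0.013944657368905116 0.0030349096825083516
```

View pics/w3c.png

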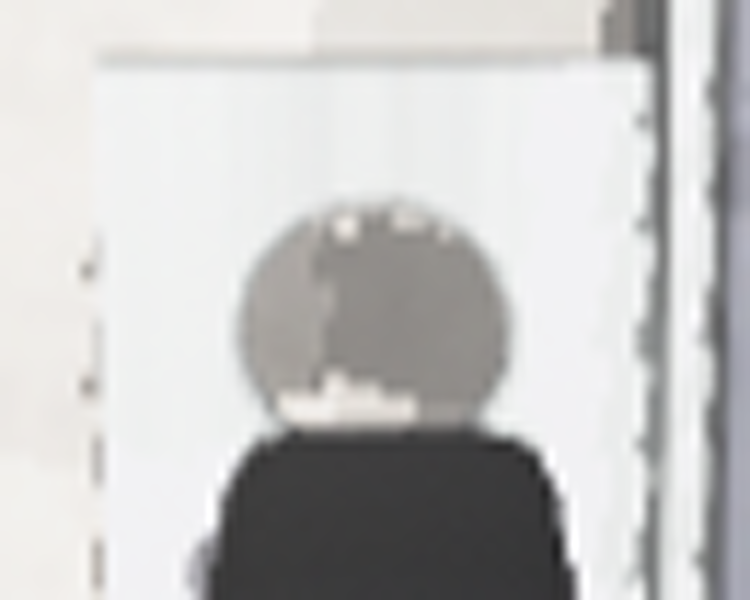

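Call:
apply_moves([
  [0,-0.022,0.043,0,0],
  [0,0,0,-0.3,0],
  [0,0,0,-0.3,0],
  [0,0,0,-0.3,0],
  [0,0,0,0,0],
  [0,0,0,0,0],
])

```text
clock: 7.52
position: [0.4906, 0.1228, 0.0984]
ee_rot: [0.358, -3.121, -0.001]
force: [0.2, -0.6, -0.5]
width: 0.146
gripper_force: 60.0
```

```bash
python3 - <<'E'
from h import *
st=observe();M=R.from_rotvec(st['ee_rot']).as_matrix();print(st['position'],np.degrees(np.arctan2(M[1,1],M[0,1])))
snap('side','s4');snap('top','t4')
a=cv2.resize(load('s4')['im'][225:275,285:345,::-1],(720,600),interpolation=cv2.INTER_CUBIC)
cv2.imwrite('pics/s4c.png',a)
E
```

```text
[0.49062664 0.12280633 0.09836692] 103.09064413491451
```

View pics/s4c.png

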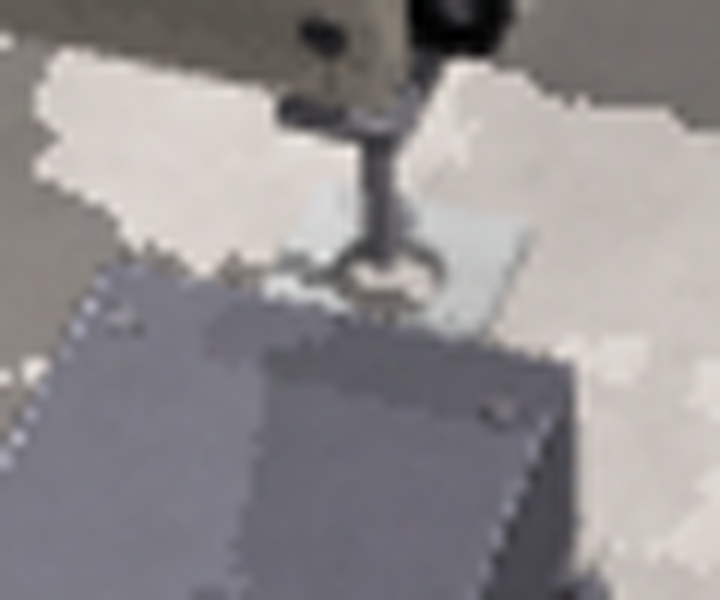

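Call:
apply_moves([
  [0,0,-0.015,-0.07,0],
  [0,0,0,-0.07,0],
  [0,0,0,0,0],
])

```text
clock: 8.0
position: [0.4903, 0.1214, 0.0896]
ee_rot: [0.357, -3.121, 0.0]
force: [-0.6, 0.6, -0.8]
width: 0.15
gripper_force: 60.0
```

Call:
apply_moves([
  [0,0,0,-0.04,0],
  [0,0,0,-0.04,0],
  [0,0,0,0,0],
])

```text
clock: 8.38
position: [0.4904, 0.1216, 0.0849]
ee_rot: [0.358, -3.121, -0.0]
force: [-0.2, -0.5, -1.2]
width: 0.151
gripper_force: 60.0
```

Call:
apply_moves([
  [0,0,0,-0.06,0],
  [0,0,0,-0.06,0],
  [0,0,0,0,0],
])

```text
clock: 8.75
position: [0.4903, 0.1215, 0.0776]
ee_rot: [0.358, -3.121, 0.0]
force: [1.1, -0.3, -0.6]
width: 0.148
gripper_force: 60.0
```

Call:
apply_moves([
  [0,0,0,-0.06,0],
  [0,0,0,-0.06,0],
  [0,0,0,0,0],
])

```text
clock: 9.12
position: [0.4903, 0.1215, 0.0704]
ee_rot: [0.358, -3.121, 0.0]
force: [-0.5, -0.3, -1.3]
width: 0.151
gripper_force: 60.0
```

Call:
apply_moves([
  [0,0.011,-0.049,0,0],
  [0,0.011,-0.049,0,0],
  [0,0.011,-0.049,0,0],
  [0,0.006,-0.024,0,0],
  [0,0.006,-0.024,0,0],
  [0,0.006,-0.024,0,0],
  [0,0.006,-0.024,0,0],
  [0,0.006,-0.024,0,0],
  [0,0.006,-0.024,0,0],
  [0,0.006,-0.024,0,0],
])

```text
clock: 10.38
position: [0.4951, 0.1027, 0.0708]
ee_rot: [0.358, -3.121, -0.0]
force: [-2.7, 2.0, -0.8]
width: 0.145
gripper_force: 60.0
```

Call:
apply_moves([
  [0,0.006,-0.024,0,0],
  [0,0.005,-0.024,0,0],
  [0,0.006,-0.024,0,0],
  [0,0.005,-0.024,0,0],
  [0,0.006,-0.024,0,0],
  [0,0.005,-0.024,0,0],
  [0,0.006,-0.024,0,0],
  [0,0.005,-0.024,0,0],
  [0,0.006,-0.024,0,0],
  [0,0.005,-0.024,0,0],
  [0,0.006,-0.024,0,0],
  [0,0.005,-0.024,0,0],
])

```text
clock: 11.88
position: [0.499, 0.0853, 0.0707]
ee_rot: [-0.358, 3.121, 0.0]
force: [-0.8, 2.2, -0.3]
width: 0.151
gripper_force: 60.0
```

Call:
apply_moves([
  [0,0.006,-0.024,0,0],
  [0,0.005,-0.024,0,0],
  [0,0.006,-0.024,0,0],
  [0,0.005,-0.024,0,0],
  [0,0.006,-0.024,0,0],
  [0,0.005,-0.024,0,0],
  [0,0.006,-0.024,0,0],
  [0,0.005,-0.024,0,0],
])

```text
clock: 12.88
position: [0.5017, 0.0738, 0.0708]
ee_rot: [-0.358, 3.121, 0.0]
force: [-0.8, 3.3, -0.4]
width: 0.15
gripper_force: 60.0
```

```bash
cat > tr.py <<'E'
from h import *
c=None
snap('top','tt');c=load('tt');P=cloud(c)
Xh=np.array([-.2225,.975]);Yh=np.array([-.975,-.2225]);hc=np.array([.4917,.1167])
d=P[:,:,:2]-hc;x=d@Xh;y=d@Yh
# outer edge of tongue/front panel
m=(abs(P[:,:,2]-.03)<.006)&(abs(y)<.022)&(x>-.13)&(x<.02);print('tongue outer edge out by',-np.percentile(x[m],1)-.021)
E
python3 tr.py
```

```text
Traceback (most recent call last):
  File "tr.py", line 7, in <module>
    m=(abs(P[:,:,2]-.03)<.006)&(abs(y)<.022)&(x>-.13)&(x<.02);print('tongue outer edge out by',-np.percentile(x[m],1)-.021)
                                                                                                ~~~~~~~~~~~~~^^^^^^^^
IndexError: index -1 is out of bounds for axis 0 with size 0
```

Call:
apply_moves([
  [0,0.006,-0.024,0,0],
  [0,0.005,-0.024,0,0],
])

```text
clock: 13.18
position: [0.5023, 0.071, 0.0707]
ee_rot: [-0.358, 3.121, 0.0]
force: [-0.7, 3.0, -1.0]
width: 0.15
gripper_force: 60.0
```

Call:
apply_moves([
  [0,0.005,-0.02,0,0],
  [0,0.005,-0.02,0,0],
])

```text
clock: 13.42
position: [0.5029, 0.0685, 0.0707]
ee_rot: [0.358, -3.121, -0.0]
force: [-0.7, 2.6, -2.0]
width: 0.148
gripper_force: 60.0
```

Call:
apply_moves([
  [0,0.006,-0.024,0,0],
  [0,0.005,-0.024,0,0],
])

```text
clock: 13.68
position: [0.5036, 0.0657, 0.0707]
ee_rot: [0.358, -3.121, -0.0]
force: [-1.3, 2.3, -1.4]
width: 0.145
gripper_force: 60.0
```

Call:
apply_moves([
  [0,0.006,-0.024,0,0],
  [0,0.005,-0.024,0,0],
])

```text
clock: 13.92
position: [0.5042, 0.0628, 0.0707]
ee_rot: [0.358, -3.121, -0.0]
force: [-1.2, 3.0, -0.6]
width: 0.152
gripper_force: 60.0
```

Call:
apply_moves([
  [0,0.006,-0.024,0,0],
  [0,0.005,-0.024,0,0],
])

```text
clock: 14.18
position: [0.5049, 0.0599, 0.0707]
ee_rot: [-0.358, 3.121, 0.0]
force: [-1.4, 1.9, -1.6]
width: 0.154
gripper_force: 60.0
```

Call:
apply_moves([
  [0,0.006,-0.024,0,0],
  [0,0.005,-0.024,0,0],
])

```text
clock: 14.42
position: [0.5056, 0.057, 0.0707]
ee_rot: [0.358, -3.121, -0.0]
force: [-1.6, 3.3, -0.4]
width: 0.144
gripper_force: 60.0
```

Call:
apply_moves([
  [0,0.006,-0.024,0,0],
  [0,0.005,-0.024,0,0],
])

```text
clock: 14.68
position: [0.5063, 0.0541, 0.0708]
ee_rot: [-0.358, 3.121, 0.0]
force: [-0.7, 2.6, -1.2]
width: 0.148
gripper_force: 60.0
```

Call:
apply_moves([
  [0,0.006,-0.024,0,0],
  [0,0.005,-0.024,0,0],
])

```text
clock: 14.92
position: [0.5069, 0.0513, 0.0707]
ee_rot: [-0.358, 3.121, 0.0]
force: [-1.7, 2.0, -1.4]
width: 0.15
gripper_force: 60.0
```

Call:
apply_moves([
  [0,0.006,-0.024,0,0],
  [0,0.005,-0.024,0,0],
])

```text
clock: 15.18
position: [0.5076, 0.0484, 0.0708]
ee_rot: [-0.358, 3.121, 0.0]
force: [-1.4, 3.6, -1.0]
width: 0.149
gripper_force: 60.0
```

Call:
apply_moves([
  [0,0.006,-0.024,0,0],
  [0,0.005,-0.024,0,0],
])

```text
clock: 15.42
position: [0.5082, 0.0455, 0.0707]
ee_rot: [-0.358, 3.121, 0.0]
force: [-1.5, 2.8, 0.0]
width: 0.149
gripper_force: 60.0
```

Call:
apply_moves([
  [0,0.006,-0.024,0,0],
  [0,0.005,-0.024,0,0],
])

```text
clock: 15.68
position: [0.5089, 0.0426, 0.0708]
ee_rot: [-0.358, 3.121, 0.0]
force: [-2.0, 3.4, -1.8]
width: 0.149
gripper_force: 60.0
```

Call:
apply_moves([
  [0,0.006,-0.024,0,0],
  [0,0.005,-0.024,0,0],
])

```text
clock: 15.92
position: [0.5096, 0.0397, 0.0707]
ee_rot: [-0.358, 3.121, 0.0]
force: [-0.8, 2.9, -1.3]
width: 0.148
gripper_force: 60.0
```

Call:
apply_moves([
  [0,0.006,-0.024,0,0],
  [0,0.005,-0.024,0,0],
])

```text
clock: 16.18
position: [0.5102, 0.0369, 0.0707]
ee_rot: [-0.358, 3.121, 0.0]
force: [-1.7, 2.8, -0.5]
width: 0.15
gripper_force: 60.0
```

Call:
apply_moves([
  [0,0.006,-0.024,0,0],
  [0,0.005,-0.024,0,0],
])

```text
clock: 16.42
position: [0.5107, 0.0349, 0.0708]
ee_rot: [-0.358, 3.121, 0.002]
force: [-2.4, 7.1, -1.9]
width: 0.147
gripper_force: 60.0
```

Call:
apply_moves([
  [0,0.005,-0.02,0,0],
])

```text
clock: 16.55
position: [0.5108, 0.0344, 0.0708]
ee_rot: [-0.359, 3.121, 0.003]
force: [-3.2, 8.6, -0.7]
width: 0.149
gripper_force: 60.0
```

Call:
apply_moves([
  [0,0.004,-0.016,0,0],
])

```text
clock: 16.68
position: [0.5111, 0.0332, 0.0708]
ee_rot: [0.359, -3.121, -0.003]
force: [-0.9, 6.5, -0.5]
width: 0.147
gripper_force: 60.0
```

Call:
apply_moves([
  [0,0.004,-0.016,0,0],
])

```text
clock: 16.8
position: [0.5115, 0.0316, 0.0707]
ee_rot: [0.359, -3.121, -0.001]
force: [-1.1, 4.1, -1.6]
width: 0.148
gripper_force: 60.0
```

Call:
apply_moves([
  [0,0.004,-0.016,0,0],
])

```text
clock: 16.92
position: [0.5118, 0.0298, 0.0707]
ee_rot: [0.358, -3.121, 0.0]
force: [-0.6, 2.4, -0.4]
width: 0.149
gripper_force: 60.0
```

Call:
apply_moves([
  [0,0.004,-0.016,0,0],
])

```text
clock: 17.05
position: [0.5123, 0.0281, 0.0707]
ee_rot: [0.357, -3.121, 0.002]
force: [-0.4, -0.2, -1.4]
width: 0.148
gripper_force: 60.0
```

Call:
apply_moves([
  [0,0.004,-0.016,0,0],
])

```text
clock: 17.18
position: [0.5126, 0.0273, 0.0707]
ee_rot: [-0.356, 3.121, -0.001]
force: [-0.3, 1.1, -1.1]
width: 0.145
gripper_force: 60.0
```

Call:
apply_moves([
  [0,0.004,-0.016,0,0],
])

```text
clock: 17.3
position: [0.5126, 0.0271, 0.0708]
ee_rot: [-0.357, 3.121, 0.0]
force: [-1.0, 2.9, -1.1]
width: 0.145
gripper_force: 60.0
```

Call:
apply_moves([
  [0,0.004,-0.016,0,0],
])

```text
clock: 17.42
position: [0.5127, 0.0266, 0.0707]
ee_rot: [0.358, -3.121, -0.001]
force: [-1.2, 3.0, -1.2]
width: 0.149
gripper_force: 60.0
```

Call:
apply_moves([
  [0,0.004,-0.016,0,0],
])

```text
clock: 17.55
position: [0.513, 0.0256, 0.0707]
ee_rot: [0.358, -3.121, -0.001]
force: [-1.8, 3.9, -1.3]
width: 0.148
gripper_force: 60.0
```

Call:
apply_moves([
  [0,-0.004,0.016,0,0],
  [0,-0.004,0.016,0,0],
  [0,-0.004,0.016,0,0],
  [0,-0.004,0.016,0,0],
  [0,0,0,0,0],
])

```text
clock: 18.18
position: [0.5122, 0.0288, 0.0708]
ee_rot: [-0.357, 3.121, -0.001]
force: [0.7, -0.6, -0.4]
width: 0.151
gripper_force: 60.0
```

Call:
apply_moves([
  [0,-0.008,0.034,0,0],
  [0,-0.008,0.034,0,0],
  [0,-0.008,0.034,0,0],
  [0,-0.008,0.034,0,0],
  [0,-0.007,0.034,0,0],
  [0,0,0,0,0],
])

```text
clock: 18.92
position: [0.5098, 0.0395, 0.0708]
ee_rot: [-0.358, 3.121, 0.0]
force: [0.9, -0.6, -0.9]
width: 0.146
gripper_force: 60.0
```

Call:
apply_moves([
  [0,0,0,0.04,0],
  [0,0,0,0.04,0],
  [0,0,0,0.04,0],
  [0,0,0,0.04,0],
  [0,0,0,0,0],
])

```text
clock: 19.55
position: [0.5099, 0.0392, 0.0806]
ee_rot: [-0.357, 3.121, -0.0]
force: [0.0, 0.3, -1.5]
width: 0.151
gripper_force: 60.0
```

Call:
apply_moves([
  [0,0,0,0.04,0],
  [0,0,0,0.04,0],
  [0,0,0,0.04,0],
  [0,0,0,0.04,0],
  [0,0,0,0,0],
])

```text
clock: 20.18
position: [0.5099, 0.0393, 0.0902]
ee_rot: [-0.357, 3.121, 0.0]
force: [0.6, 1.4, -1.1]
width: 0.15
gripper_force: 60.0
```

Call:
apply_moves([
  [0,0,0,0.25,0],
  [0,0,0,0.4,0],
  [0,0,0,0.4,0],
])

```text
clock: 20.55
position: [0.5098, 0.0395, 0.1545]
ee_rot: [-0.358, 3.121, 0.0]
force: [0.4, -0.3, -0.4]
width: 0.144
gripper_force: 60.0
```

Call:
apply_moves([
  [0,-0.028,-0.34,0,-0.314],
  [0,-0.028,-0.34,0,-0.314],
  [0,-0.028,-0.34,0,-0.314],
  [0,-0.028,-0.34,0,-0.314],
  [0,-0.028,-0.34,0,-0.314],
  [0,-0.028,-0.34,0,-0.314],
  [0,-0.028,-0.34,0,-0.314],
  [0,-0.028,-0.34,0,-0.314],
  [0,-0.028,-0.34,0,-0.314],
  [0,-0.028,-0.34,0,-0.314],
  [0,-0.028,-0.34,0,-0.314],
  [0,-0.028,-0.34,0,-0.314],
])

```text
clock: 22.05
position: [0.4898, -0.2059, 0.1539]
ee_rot: [2.318, 2.119, 0.002]
force: [0.0, 0.1, -1.7]
width: 0.145
gripper_force: 60.0
```

Call:
apply_moves([
  [0,0,0,0,0],
  [0,0,0,0,0],
  [0,0,0,0,0],
])

```text
clock: 22.42
position: [0.4899, -0.2044, 0.1532]
ee_rot: [-2.31, -2.129, -0.001]
force: [-0.1, -0.5, -1.0]
width: 0.151
gripper_force: 60.0
```

```bash
python3 tr.py; python3 - <<'E'
from h import *
for i in range(4):
    st=observe();M=R.from_rotvec(st['ee_rot']).as_matrix();print(st['position'],np.degrees(np.arctan2(M[1,1],M[0,1])),M[:,2].round(4),st['clock'])
    imaging.get_image('side')
snap('side','s5')
a=cv2.resize(load('s5')['im'][110:190,330:430,::-1],(750,600),interpolation=cv2.INTER_CUBIC)
cv2.imwrite('pics/s5c.png',a)
E
```

```text
tongue outer edge out by 0.08447818621236111
[ 0.48977446 -0.20459773  0.15308072] -4.7195707127528825 [ 2.e-04  4.e-04 -1.e+00] 22.475
[ 0.48971995 -0.20476014  0.1530209 ] -4.748824194053988 [ 1.e-04  4.e-04 -1.e+00] 22.525
[ 0.48971209 -0.20495656  0.15300092] -4.778284607288684 [ 1.e-04  3.e-04 -1.e+00] 22.575
[ 0.48966659 -0.20509552  0.15295748] -4.797630098792876 [ 0.e+00  2.e-04 -1.e+00] 22.625
```

Call:
apply_moves([
  [0,0.003,-0.003,-0.2,0],
  [0,0,0,-0.2,0],
  [0,0,0,-0.1,0],
  [0,0,0,-0.1,0],
  [0,0,0,-0.1,0],
  [0,0,0,0,0],
])

```text
clock: 23.48
position: [0.4896, -0.2057, 0.1105]
ee_rot: [-2.313, -2.125, 0.0]
force: [0.1, 0.1, -0.5]
width: 0.15
gripper_force: 60.0
```

Foot is now about 5 mm inside the slot with no contact force; continuing.

Call:
apply_moves([
  [0,0,0,-0.15,0],
  [0,0,0,-0.15,0],
  [0,0,0,-0.15,0],
  [0,0,0,-0.12,0],
  [0,0,0,0,0],
])

```text
clock: 24.1
position: [0.4893, -0.2056, 0.076]
ee_rot: [-2.313, -2.124, 0.001]
force: [-0.5, 1.4, -1.0]
width: 0.154
gripper_force: 60.0
```

Call:
apply_moves([
  [0,0,0,-0.05,0],
  [0,0,0,-0.05,0],
  [0,0,0,-0.015,0],
  [0,0,0,0,0],
])

```text
clock: 24.6
position: [0.4898, -0.2057, 0.0698]
ee_rot: [2.314, 2.125, 0.0]
force: [0.1, 0.2, -1.0]
width: 0.151
gripper_force: 60.0
```

Call:
apply_moves([
  [0,0,0,-0.015,0],
  [0,0,0,-0.01,0],
  [0,0,0,0,0],
])

```text
clock: 24.98
position: [0.4898, -0.2058, 0.0684]
ee_rot: [2.314, 2.125, 0.0]
force: [0.9, -0.8, -0.7]
width: 0.149
gripper_force: 60.0
```

Call:
apply_moves([
  [20,0,0,0,0],
  [30,0,0,0,0],
  [60,0,0,0,0],
  [100,0,0,0,0],
  [100,0,0,0,0],
  [100,0,0,0,0],
  [100,0,0,0,0],
  [100,0,0,0,0],
  [100,0,0,0,0],
  [100,0,0,0,0],
])

```text
clock: 26.22
position: [0.4898, -0.2058, 0.0683]
ee_rot: [2.314, 2.125, -0.0]
force: [0.2, 0.1, 0.1]
width: 0.999
gripper_force: 0.0
```

Call:
apply_moves([
  [100,0,0,0.1,0],
  [100,0,0,0.4,0],
  [100,0,0,0.7,0],
  [100,0,0,0.7,0],
  [100,0,0,0.7,0],
  [100,0,0,0,0],
  [100,0,0,0,0],
])

```text
clock: 27.1
position: [0.4894, -0.2057, 0.2241]
ee_rot: [-2.314, -2.125, 0.0]
force: [-0.7, 0.1, -0.3]
width: 0.999
gripper_force: 0.0
```

```bash
python3 tr.py; python3 - <<'E'
from h import *
snap('wrist','w6');c=load('w6');P=cloud(c)
for lo,hi in((.085,.125),(.0585,.075),(.05,.0585)):
    m=(P[:,:,2]>lo)&(P[:,:,2]<hi)&(np.hypot(P[:,:,0]-.49,P[:,:,1]+.205)<.06)
    q=P[m];print(len(q),cv2.minAreaRect(q[:,:2].astype(np.float32)),np.median(q[:,2]))
s=load('s5')
snap('side','s6')
a=np.hstack([load('w6')['im'][100:240,240:400],]);b=load('s6')['im'][140:210,340:420]
cv2.imwrite('pics/end.png',np.hstack([cv2.resize(a,(400,350)),cv2.resize(b,(400,350),interpolation=cv2.INTER_CUBIC)])[:,:,::-1])
E
```

```text
tongue outer edge out by 0.08447668931066248
864 ((0.4891202449798584, -0.20569750666618347), (0.04910922423005104, 0.013720987364649773), 85.01935577392578) 0.09575205550087262
477 ((0.48958489298820496, -0.2001013457775116), (0.035246558487415314, 0.03507949039340019), 85.32730102539062) 0.06107739108828858
1443 ((0.48958444595336914, -0.20614778995513916), (0.044494446367025375, 0.060072652995586395), 85.19473266601562) 0.056097287141697705
```

View pics/end.png

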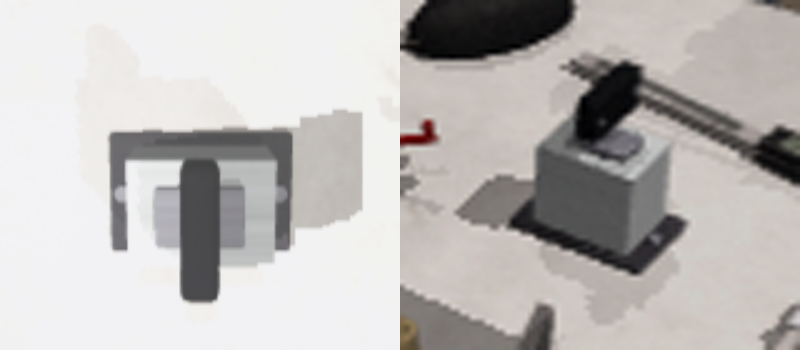

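The hook is fully seated: the handle top reads 95.8 mm, the same as at the start, and the collar is at 61 mm. The tray is still out at about 84 mm and hasn't moved. Handing in.

```bash
python3 -c "
from cell import arm
print(arm.sign_off())"
```

```text
the job is handed in; nothing more can be done
None
```

The job is handed in: the tray rests on its catch about 84 mm out, and the hook stands fully seated back in its stand. The highest pull I read was about 9 N. I didn't go on to 12 N or the end stop, because the force had already peaked, dropped to zero and risen again past the catch. I didn't re-measure the ring, bush and gauge block.

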